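# Nudge the reference disc into the three-point nest of the light box

### The arm

A 7-joint arm with a two-finger parallel gripper is mounted at the origin on the work surface. World frame = base frame: x ahead of the robot, y to its left, z up, the work surface at z = 0. Lengths are in m, angles in rad, forces in N, time in s.
With the tool pointing down it reaches from about 0.425 to 0.925 m from the base axis. Payload 6.8 kg.
Tool frame: the origin (TCP) lies midway between the tips of the shut fingers; the grasp point (between the pads) lies 19 mm behind it (bot.pinch_z is the distance from the TCP to the grasp point, in m); x points along the fingers, y is the direction in which the jaws open and shut, and the axes are right-handed (so a half turn about x gives the same grasp; the last joint's range is limited). The gripper opens to 85 mm and grips with 20 to 120 N. Pads are 22 mm wide; open, the fingers measure 114 mm over their backs; the gripper's body (76 mm by 85 mm) begins 54 mm behind the grasp point. The pads swing forward as they close: fully open they stand 13 mm farther back than shut.
Start: joints at [-1.223, 0.477, 0.022, 1.555, -0.011, 1.109, -0.083], TCP at [0.297, 0.606, 0.231] pointing down, gripper open.
Joint ranges: [-2.96, 2.96], [-0.34, 2.1], [-1.41, 1.46], [0.24, 2.44], [-1.37, 4.51], [0.17, 1.92], [-2.96, 2.96]. Speed limits (rad/s): [2.39, 2.39, 3.14, 3.14, 3.14, 3.14, 3.14].

### API

Orientations are given as a unit quaternion [w, x, y, z].
In Python, from station import bot gives the robot as it stands. The module is installed in compiled form; this text tells all that it offers.
- The arm moves only by the tool step_arm, never from a script. Its argument "plan" is a list of rows, each a list of 6 numbers: the shift along the tool's x, y, z in units of 40 mm (1.0 is 40 mm), then the turn, a rotation vector about the tool's x, y, z in units of 360 degrees (1.0 is 360 degrees). In form: [[dx, dy, dz, ax, ay, az], ...]. A call has 1 to 8 rows; each row shifts and turns the commanded pose from where the row before left it, along the tool's axes as they then stand; what a row does not reach is not made up. A row lasts 1/8 s, in which the tool goes at most 62.5 mm and 10.7 degrees, less where a joint would pass 70% of its speed; a pose out of reach is approached as far as the arm can. A call with a number of a shift or a turn outside -1 to 1 is refused whole. A call with a gripper value outside its range is refused whole. "fingers" is the closure, from -1 (fully open) to 1 (shut), set as the call begins (left out, the last holds). The fingers move at their own pace and stop on an object; "force" is the grip in N (left out, the last holds). Time passes only in rows, so rows that do not move let the fingers close. It gives the time, the measured TCP pose, the force and the opening at its end, in the units of the state.
- bot.get_obs(): the state, without advancing time (a new reading comes with each control period).
- bot.read_camera(name): name is "scene" or "top" or "wrist"; returns (picture, depth): 420x560x3 uint8, red, green, blue; 420x560 float32, m along the optical axis (not along the pixel's ray), 0 where there is no reading.
- bot.camera_model(name): a dict with "mtx" (3x3 intrinsics, pixels), "origin" and "rotation" of the camera in the world; the wrist camera has in their place "T_tool_cam" (4x4, takes a point from camera to tool coordinates, whose origin is the TCP and whose axes are the tool frame's). Camera axes: x right, y up, looking along -z (the intrinsics and any distortion apply to the point x, -y, -z); pixel columns grow to the right and rows downward; lengths in m; the calibration is good to about 2 mm. A picture is of the moment at which its call begins: read the wrist's pose just before it. camera_model takes no time and is no camera call.
- bot.hand_in(): hands the job in, once; it reports no verdict.
The state is a dict: "t": time; "q": joint angles; "joint_vel": joint speeds; "joint_torque": joint torques, N m; "eef_pos": TCP position; "tool_rot": TCP orientation; "contact_force": force on the tool from outside, world axes, zero at the start; "torque": the same for the moment, N m; "gripper_width": opening from 0.0 (shut) to 1.0 (fully open).
Only numpy, scipy, OpenCV 4.12 (cv2) and the standard library are available. Lean on these libraries where they do the work, as an engineer would, in place of code of your own. Each camera call takes 0.05 s, during which the arm holds its last target.

### The job

Seat the round reference disc in the nest of the light box: slide it along the top and nudge it gently home against both brass stops, then push the clamp slide up by its orange paddle until its sprung roller holds the disc on both stops with about 5 N (3 to 8 N will do), and let go. Keep the disc flat on the box (no lifting or tipping), push it with no more than about 25 N, and leave everything else on the bench where it stands.

Things in the scene. Friction and masses are not known exactly. Their poses are not given: they have to be found in the camera images.
- disc: The reference disc: a flat round aluminium puck with a white, dotted top (red dot in the middle), 100 mm across, 30 mm high, about 0.4 kg (its mass and the friction vary). Too wide to grip; it slides flat on the light box. Origin at the centre of its underside, z up.
- nest (a point): Nominal nest point on the light box's top face, middle of its round white window (86 mm across). x axis: the way in, towards the front stop; y: to the left of that; z up. The disc starts with its centre at x -140 to -180, y -30 to +30 mm here. Seated on both stops, its centre lies within 10 mm of this point (just where depends on the front stop's setting).
- lightbox: Dark blue-grey light box, fixed, 30 mm high; origin under the nest point on the bench, axes as the nest's. Its top reaches from x = -260 to +85 and y = -120 to +150 mm. The disc slides on it against 1 to 2.5 N of friction.
- mouth (a point): Point on the box top at x = -80, y = 0 in the nest frame: the disc's centre here is clear of stops and clamp, and the straight way on along x leads between the side stop and the opened clamp, brushing the side stop; 5 to 10 mm farther to +y the disc passes clear of both.
- front_stop: Front stop straight ahead: dark fixed rail with a polished, slippery brass ball head (20 mm across, centre 16 mm above the box top, 26 mm high) on an aluminium slide. Origin: middle setting, 60 mm beyond the nest point along x, on the box top, axes as the nest's. The ball is locked anywhere from 7 mm nearer to 7 mm farther along x; not reported: feel for it. A 25 N push does not shift it.
- side_stop: Fixed side stop: polished, slippery brass ball head 20 mm across on a post, ball centre 16 mm above the box top, 26 mm high. Origin at the foot of the post, on the box top, at x = -20.5, y = -56.4 mm in the nest frame.
- clamp: Clamp slide: blue block (30 x 22 mm) on a rail along the nest's y, left of the nest. It stays where it is left; sliding it takes 10 N. Leading it is a sprung black roller tip (20 mm across, middle 16 mm above the box top). Origin: nominal roller centre, on the box top, at nest x = -25.4 mm, y = +76 to +88 mm at the start; travel to y = +33 mm. Axes as the nest's.
- paddle (a point): Middle of the top edge of the clamp's upright orange paddle: 30 mm wide along x, 12 mm thick along y, top 56 mm above the box top. It stands 26 mm behind (+y of) the clamp's origin. Push it along -y from behind (rear faces: paddle 6 mm, block below it 11 mm behind this point; the block is 28 mm high) or pinch it.
- tip_nominal (a point): Nominal centre of the roller tip, 16 mm above the box top, carried by the clamp. The tip's true rest reach is set by a screw up to 4 mm shorter or longer along y (not reported: feel for it). Its spring gives 1.5 N per mm, at most 9 mm. With the disc seated the tip meets its rim when the clamp's origin is at about y = +54 mm (nest frame), give or take 11 mm by both settings.
- vial: Amber vial with a blue cap, 28 mm across, 55 mm high, standing loose on the light box in a corner beyond the nest. Bystander. Origin at the centre of its underside.
- slide_box: Green box 30 x 50 x 22 mm, loose on the light box in the other corner beyond the nest. Bystander. Origin at the centre of its underside.
- wash_bottle: White bottle with a blue cap, 66 mm across, 170 mm high, on the bench to the left. Bystander. Origin at the centre of its underside.
- red_bottle: Glass bottle with a red cap, 60 mm across, 120 mm high, on the bench to the left. Bystander. Origin at the centre of its underside.
- beaker: Glass beaker, 80 mm across, 100 mm high, on the bench to the right. Bystander. Origin at the centre of its underside.
- kit_box: White carton 100 x 140 x 60 mm on the bench to the right. Bystander. Origin at the centre of its underside.
Not all that is in view belongs to the job. Of the things shaped like the disc, the aluminium one is meant.

How it is judged:
At the end, for the whole second after the job is handed in: The disc lies flat and still on the light box (tilt under 0.05 rad, within 3 mm of its top), its centre within 12 mm of the nest point, bearing on the front stop and on the side stop with more than 0.3 N each, and the clamp's roller tip presses on it with 2.5 to 9 N (contact force between disc and front_stop above 0.3 N and contact force between disc and side_stop above 0.3 N and contact force between disc and clamp between 2.5 and 9 N and horizontal distance between disc and nest below 0.012 m and z of disc in the frame of nest below 0.003 m and angle between disc's own z axis and vertical below 0.05 rad and linear speed of disc below 0.01 m/s); the robot touches nothing.
It fails at once if the disc is lifted or tipped (z of disc in the frame of nest above 0.008 m or angle between disc's own z axis and vertical above 0.15 rad).
It fails at once if the robot pushes the disc with more than 30 N (contact force between the arm and disc above 30 N).
It fails at once if a bystander is shifted by more than 15 mm (distance of any of vial, slide_box, wash_bottle, red_bottle, beaker, kit_box from where it was at the start of the episode above 0.015 m).
It also fails if it takes over 67 s, if anything falls off the work surface, if the arm or the gripper's body presses on something with over 40 N, if the wrist force passes 120 N, or if a joint passes its speed limit or range.

## Working session

There is one attempt and no reset: what is moved stays moved. The work goes in short steps, Python scripts to look and compute and a tool call to move; the robot and the scene stay as the last step left them, time stands still between calls to the robot, and variables do not carry over. Pictures are saved under pics/ and viewed, and the job is handed in when it is done.

Besides the shell and the picture viewer there is one more tool, called as a command line: name --pt "numbers of a row" for each row, then --argument value for the rest. step_arm: Moves the arm, as the interface text tells. Shifts and turns lie within -1 to 1; 1 stands for 40 mm of shift or 360 degrees of turn. Its arguments: {"type":"object","properties":{"plan":{"type":"array"},"fingers":{"type":"number"},"force":{"type":"number"}},"required":["plan"]}

```bash
mkdir -p pics; cat > h.py <<'E'
import numpy as np, cv2
from station import bot
def snap(n,f):
    p,d=bot.read_camera(n); cv2.imwrite(f'pics/{f}.png',p[:,:,::-1]); np.save(f'pics/{f}.npy',d); return p,d
def w(n,d,u,v,z=None,o=None):
    m=bot.camera_model(n);K=m['mtx'];K=np.array(K)
    r=np.array([(u-K[0,2])/K[0,0],-(v-K[1,2])/K[1,1],-1.])
    if 'origin' in m: R=np.array(m['rotation']);t=np.array(m['origin'])
    else:
        from scipy.spatial.transform import Rotation as Ro
        T=np.array(m['T_tool_cam']); q=o['tool_rot']; Rt=Ro.from_quat([q[1],q[2],q[3],q[0]]).as_matrix()
        R=Rt@T[:3,:3]; t=Rt@T[:3,3]+np.array(o['eef_pos'])
    if z is None: return t+R@(r*d[int(v),int(u)])
    a=R@r; return t+a*(z-t[2])/a[2]
E
python3 - <<'E'
from h import *
print(bot.get_obs())
for n in ['scene','top']:
    print(bot.camera_model(n)); snap(n,n+'0')
E
```

```text
{'t': 0.0, 'q': array([-1.22310267,  0.47778503,  0.02235604,  1.55644975, -0.01152009,
        1.10929022, -0.08311855]), 'joint_vel': array([-1.36729445e-03, -3.37080187e-04,  5.59444922e-05,  6.35950919e-04,
       -1.39829746e-03, -6.32584686e-04,  8.44418410e-04]), 'joint_torque': array([ 8.69385949e-04, -5.96459770e+01,  1.60821039e+00, -2.81194675e+01,
        1.24683927e-02,  9.39139776e-03, -9.91118782e-06]), 'eef_pos': array([0.29687629, 0.60555431, 0.23033685]), 'tool_rot': array([ 0.68872038,  0.1591333 ,  0.68892306, -0.16039279]), 'contact_force': array([-0.14531209,  0.57535526,  0.22362835]), 'torque': array([-0.04288607,  0.01049584,  0.01958935]), 'gripper_width': 1.0015885087984142}
{'mtx': array([[442.07202721,   0.        , 278.32179629],
       [  0.        , 442.07202721, 205.35972911],
       [  0.        ,   0.        ,   1.        ]]), 'origin': array([ 1.12282337, -0.30093897,  0.94711109]), 'rotation': array([0.80563164, 0.2690991 , 0.16889586, 0.50001753])}
{'mtx': array([[512.61213346,   0.        , 276.16178733],
       [  0.        , 512.61213346, 215.51786977],
       [  0.        ,   0.        ,   1.        ]]), 'origin': array([ 0.45385833, -0.01895523,  1.65181651]), 'rotation': array([-0.70382946, -0.01779805,  0.02323999,  0.70976561])}
```

```bash
sed -i "s/R=np.array(m\['rotation'\]);t=/q=m['rotation'];R=Ro.from_quat([q[1],q[2],q[3],q[0]]).as_matrix();t=/; s/^        from scipy.*$//; 1a from scipy.spatial.transform import Rotation as Ro" h.py; cat h.py | head -20
```

```text
import numpy as np, cv2
from scipy.spatial.transform import Rotation as Ro
from station import bot
def snap(n,f):
    p,d=bot.read_camera(n); cv2.imwrite(f'pics/{f}.png',p[:,:,::-1]); np.save(f'pics/{f}.npy',d); return p,d
def w(n,d,u,v,z=None,o=None):
    m=bot.camera_model(n);K=m['mtx'];K=np.array(K)
    r=np.array([(u-K[0,2])/K[0,0],-(v-K[1,2])/K[1,1],-1.])
    if 'origin' in m: q=m['rotation'];R=Ro.from_quat([q[1],q[2],q[3],q[0]]).as_matrix();t=np.array(m['origin'])
    else:

        T=np.array(m['T_tool_cam']); q=o['tool_rot']; Rt=Ro.from_quat([q[1],q[2],q[3],q[0]]).as_matrix()
        R=Rt@T[:3,:3]; t=Rt@T[:3,3]+np.array(o['eef_pos'])
    if z is None: return t+R@(r*d[int(v),int(u)])
    a=R@r; return t+a*(z-t[2])/a[2]
```

View pics/scene0.png

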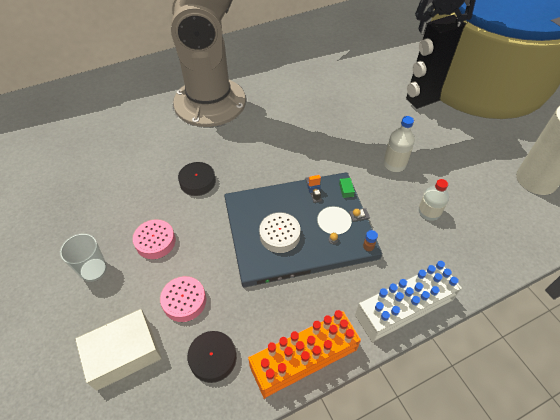

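View pics/top0.png

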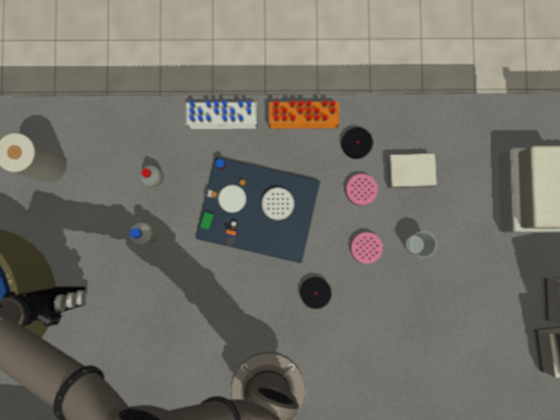

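```bash
python3 - <<'E'
import cv2
a=cv2.imread('pics/top0.png')[140:280,180:340]; cv2.imwrite('pics/topz.png',cv2.resize(a,None,fx=5,fy=5,interpolation=cv2.INTER_CUBIC)[:600,:800])
a=cv2.imread('pics/scene0.png')[165:290,215:395]; cv2.imwrite('pics/scz.png',cv2.resize(a,None,fx=4.4,fy=4.4,interpolation=cv2.INTER_CUBIC))
E
```

```text
(no output)
```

View pics/topz.png

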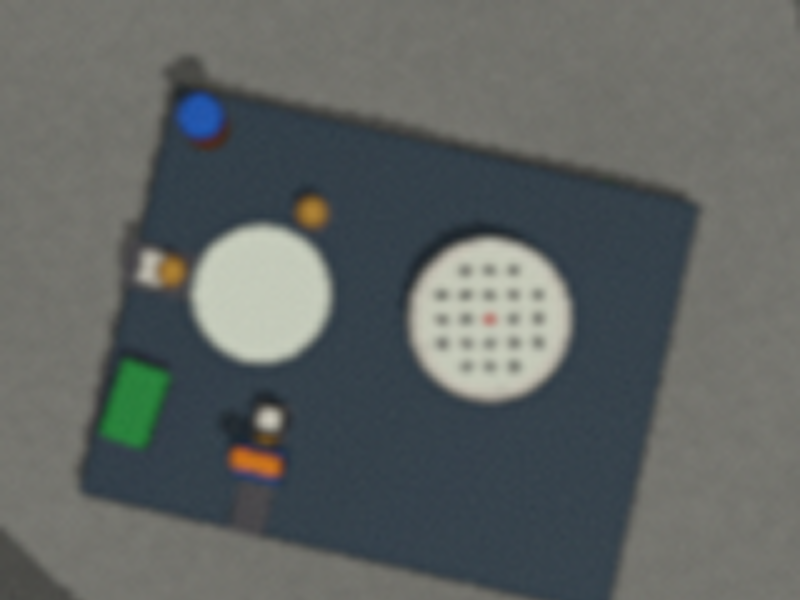

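View pics/scz.png

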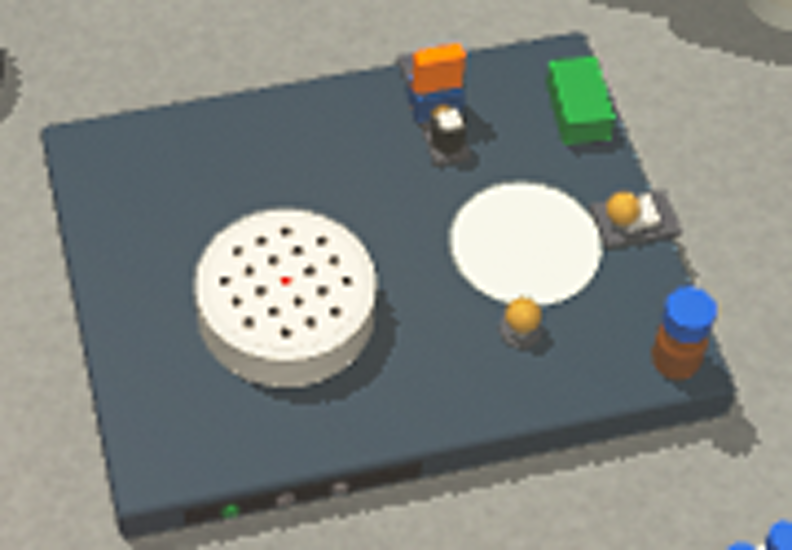

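```bash
python3 - <<'E'
from h import *
def T(U,V): return (U+.5)/5-.5+180,(V+.5)/5-.5+140
def S(U,V): return (U+.5)/4.4-.5+215,(V+.5)/4.4-.5+165
def white(f,thr=170):
    a=cv2.imread(f'pics/{f}.png').astype(int); m=(a.min(2)>thr).astype(np.uint8)
    n,l,s,c=cv2.connectedComponentsWithStats(m); return [(s[i],c[i]) for i in range(1,n) if s[i][4]>300]
for f,n in (('top0','top'),('scene0','scene')):
    for s,c in white(f): print(n,s,c, w(n,None,c[0],c[1],.03)[:2],w(n,None,c[0],c[1],.06)[:2])
P=lambda n,q,z:print(n,q,z,np.round(w(n,None,*q,z),4))
print('box corners');
C=[w('top',None,*T(*p),.03)[:2] for p in ((175,88),(697,205),(83,490))]; print(C)
C2=[w('scene',None,*S(*p),.03)[:2] for p in ((732,400),(122,515),(582,36),(44,130))]; print(C2)
print('disc');P('top',T(490,319),.06);P('scene',S(286,281),.06)
print('front');P('top',T(172,271),.046);P('scene',S(623,210),.046)
print('side');P('top',T(312,211),.046);P('scene',S(523,315),.046)
print('paddle');P('top',T(256,462),.086);P('scene',S(439,50),.086)
E
```

```text
top [188 103  36  25 327] [206.48012232 119.07033639] [0.85911726 0.18853913] [0.85162087 0.18470094]
top [225 103  31  25 375] [242.16       117.72533333] [0.86270883 0.07436234] [0.855146   0.07263617]
top [395 155  39  30 329] [413.61398176 166.96352584] [ 0.6997611  -0.47210108] [ 0.69521244 -0.46371889]
top [219 186  26  26 513] [231.74658869 198.34697856] [0.60378397 0.1086271 ] [0.60101068 0.10626711]
top [263 189  30  30 490] [277.88367347 203.31020408] [ 0.586814   -0.03764766] [ 0.58435461 -0.03730189]
scene [318 207  34  27 729] [334.02880658 219.87928669] [0.60507955 0.10926361] [0.62201568 0.0958453 ]
scene [260 213  40  34 982] [279.43991853 229.37270876] [ 0.5694812  -0.02756248] [ 0.5875818  -0.03650501]
scene [ 81 259  24  21 394] [ 92.46192893 268.85532995] [ 0.47417353 -0.4704328 ] [ 0.49539179 -0.46488842]
scene [161 279  40  37 737] [177.64857531 298.10040706] [ 0.63423802 -0.31482611] [ 0.65022034 -0.31437185]
scene [359 294  27  37 396] [372.00252525 311.32828283] [0.85440345 0.05839631] [0.86318385 0.04664194]
scene [  75  309   80   74 3299] [113.86480752 344.78326766] [ 0.67627022 -0.46898127] [ 0.69087761 -0.46348437]
box corners
[array([0.73585086, 0.16277364]), array([ 0.65829193, -0.16919777]), array([0.48027339, 0.22124506])]
[array([0.74496731, 0.15654744]), array([ 0.66121763, -0.16831275]), array([0.48418373, 0.22181946]), array([ 0.40416625, -0.10783137])]
disc
top (277.6, 203.4) 0.06 [ 0.5841 -0.0364  0.06  ]
scene (279.6136363636364, 228.47727272727272) 0.06 [ 0.5854 -0.035   0.06  ]
front
top (214.0, 193.8) 0.046 [0.6171 0.1631 0.046 ]
scene (356.20454545454544, 212.3409090909091) 0.046 [0.6189 0.1641 0.046 ]
side
top (242.0, 181.8) 0.046 [0.6543 0.0749 0.046 ]
scene (333.47727272727275, 236.20454545454544) 0.046 [0.6553 0.0762 0.046 ]
paddle
top (230.8, 232.0) 0.086 [0.4955 0.1075 0.086 ]
scene (314.3863636363636, 175.97727272727272) 0.086 [0.4953 0.1095 0.086 ]
```

```bash
python3 - <<'E'
from h import *
o=bot.get_obs(); q=o['tool_rot']; R=Ro.from_quat([q[1],q[2],q[3],q[0]]).as_matrix(); print(R.round(3))
for n,a in(('y',R[:,1]),('z',R[:,2])): print(n,np.degrees(np.arctan2(a[1],a[0])))
print(bot.camera_model('wrist'))
E
```

```text
[[-0.001  0.44   0.898]
 [-0.001  0.898 -0.44 ]
 [-1.    -0.002  0.   ]]
y 63.88824803278884
z -26.111741796387413
{'mtx': array([[374.0300464 ,   0.        , 283.12239726],
       [  0.        , 374.0300464 , 210.81295746],
       [  0.        ,   0.        ,   1.        ]]), 'T_tool_cam': array([[-1.54954570e-04,  2.75341152e-01, -9.61346569e-01,
        -1.41444093e-01],
       [ 9.99999960e-01,  2.71881425e-04, -8.33148231e-05,
        -3.34197701e-05],
       [ 2.38432275e-04, -9.61346543e-01, -2.75341183e-01,
        -6.91595629e-02],
       [ 0.00000000e+00,  0.00000000e+00,  0.00000000e+00,
         1.00000000e+00]])}
```

```bash
cat >> h.py <<'E'
N0=np.array([.6043,.1090]);YAW=np.radians(76.4)
X=np.array([np.cos(YAW),np.sin(YAW)]);Y=np.array([-X[1],X[0]])
def nest(p): d=np.array(p[:2])-N0; return d@X,d@Y
def unnest(x,y): return N0+x*X+y*Y
def rt(q): return Ro.from_quat([q[1],q[2],q[3],q[0]]).as_matrix()
def st():
    o=bot.get_obs();R=rt(o['tool_rot']);p=o['eef_pos'];f=o['contact_force']
    yaw=np.degrees(np.arctan2(-R[1,2],-R[0,2])-YAW)
    print('t %.2f nest mm'%o['t'],np.round(np.array(nest(p))*1e3,1),'z %.1f'%(p[2]*1e3),'yaw %.1f'%yaw,'F nest %.1f %.1f %.1f'%(f[:2]@X,f[:2]@Y,f[2]),'w %.2f'%o['gripper_width'],'down',R[:,0].round(3))
    return o
E
python3 - <<'E'
from h import *
o=st(); p=np.array(o['eef_pos']); tgt=np.r_[unnest(-.21,-.015),.26]; print(tgt)
n=20; dyaw=-(np.degrees(YAW)+180-360+0) ; z0=-26.11; z1=np.degrees(YAW)-180; dy=(z1-z0)/n; print(dy,-dy/360)
R=rt(o['tool_rot'])
s=(tgt-p)/n
for i in range(n):
    print((R.T@s/.04).round(3)); R=Ro.from_euler('z',dy,degrees=True).as_matrix()@R
E
```

```text
t 0.10 nest mm [410.4 415.6] z 230.4 yaw 77.5 F nest 0.5 0.9 -0.6 w 1.00 down [-0.001 -0.001 -1.   ]
[ 0.56949957 -0.09863894  0.26      ]
-3.8745 0.0107625
[-0.036 -0.641  0.693]
[-0.036 -0.592  0.735]
[-0.036 -0.541  0.773]
[-0.036 -0.488  0.808]
[-0.036 -0.432  0.839]
[-0.036 -0.374  0.867]
[-0.036 -0.315  0.89 ]
[-0.036 -0.254  0.909]
[-0.037 -0.192  0.924]
[-0.037 -0.129  0.935]
[-0.037 -0.066  0.942]
[-0.037 -0.002  0.944]
[-0.037  0.062  0.942]
[-0.037  0.125  0.936]
[-0.037  0.188  0.925]
[-0.037  0.25   0.91 ]
[-0.037  0.311  0.891]
[-0.037  0.371  0.868]
[-0.038  0.429  0.841]
[-0.038  0.485  0.81 ]
```

step_arm --pt "-0.04 -0.64 0.69 0.0108 0 0" --pt "-0.04 -0.59 0.735 0.0108 0 0" --pt "-0.04 -0.54 0.77 0.0108 0 0" --pt "-0.04 -0.49 0.81 0.0108 0 0" --pt "-0.04 -0.43 0.84 0.0108 0 0" --pt "-0.04 -0.37 0.87 0.0108 0 0" --pt "-0.04 -0.315 0.89 0.0108 0 0" --pt "-0.04 -0.25 0.91 0.0108 0 0" --fingers -0.4

```text
t: 1.1
eef_pos: [0.4067, 0.3227, 0.2441]
tool_rot: [0.62, 0.34, 0.62, -0.34]
contact_force: [0.2, 0.5, 0.5]
gripper_width: 0.698
```

step_arm --pt "-0.04 -0.19 0.92 0.0108 0 0" --pt "-0.04 -0.13 0.935 0.0108 0 0" --pt "-0.04 -0.07 0.94 0.0108 0 0" --pt "-0.04 0 0.94 0.0108 0 0" --pt "-0.04 0.06 0.94 0.0108 0 0" --pt "-0.04 0.125 0.935 0.0108 0 0" --pt "-0.04 0.19 0.925 0.0108 0 0" --pt "-0.04 0.25 0.91 0.0108 0 0"

```text
t: 2.1
eef_pos: [0.5143, 0.0408, 0.257]
tool_rot: [0.506, 0.494, 0.506, -0.494]
contact_force: [0.6, -0.4, -1.1]
gripper_width: 0.699
```

step_arm --pt "0 0.31 0.89 0.0108 0 0" --pt "0 0.37 0.87 0.0108 0 0" --pt "0 0.43 0.84 0.0108 0 0" --pt "0 0.485 0.81 0.0108 0 0" --pt "0 0 0 0 0 0" --pt "0 0 0 0 0 0"

```text
t: 2.85
eef_pos: [0.5675, -0.098, 0.2566]
tool_rot: [-0.436, -0.557, -0.436, 0.557]
contact_force: [-1.0, 1.1, 0.2]
gripper_width: 0.698
```

```bash
python3 - <<'E'
from h import *
o=st(); snap('scene','s1');snap('wrist','w1')
E
```

```text
t 2.85 nest mm [-209.9  -12.9] z 256.6 yaw -0.3 F nest 0.8 1.2 0.2 w 0.70 down [-0.001  0.001 -1.   ]
```

View pics/s1.png

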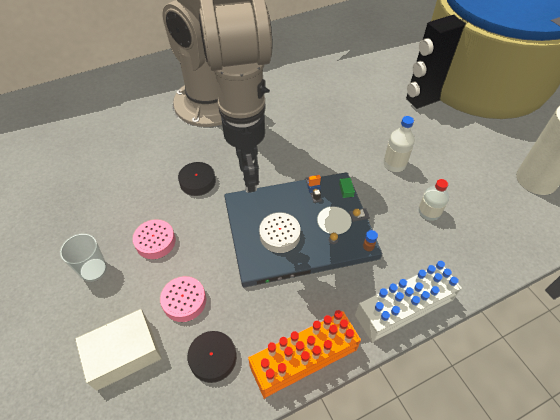

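View pics/w1.png

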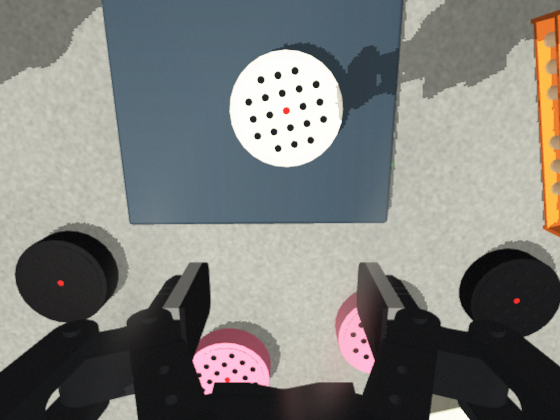

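step_arm --pt "0.8 0 0 0 0 0" --pt "0.8 0 0 0 0 0" --pt "0.8 0 0 0 0 0" --pt "0.8 0 0 0 0 0" --pt "0.8 0.05 0 0 0 0" --pt "0.8 0 0 0 0 0" --pt "0.6 0 0 0 0 0" --pt "0 0 0 0 0 0"

```text
t: 3.95
eef_pos: [0.5685, -0.0971, 0.0395]
tool_rot: [-0.435, -0.556, -0.437, 0.557]
contact_force: [-0.2, 0.4, 0.2]
gripper_width: 0.696
```

```bash
python3 - <<'E'
from h import *
o=st(); p,d=snap('wrist','w2')
m=((p[:,:,0].astype(int)-p[:,:,1]>60)&(p[:,:,2]<120)); m=m.copy(); m[330:]=0
import numpy as np
v,u=np.nonzero(m); k=abs(u-283)<60
print(u[k].mean(),v[k].mean(),k.sum(), [x*1e3 for x in nest(w('wrist',None,u[k].mean(),v[k].mean(),.06,o))])
E
```

```text
t 3.95 nest mm [-208.8  -13.7] z 39.5 yaw -0.2 F nest 0.3 0.3 0.2 w 0.70 down [-0.004  0.001 -1.   ]
287.40776699029124 122.91909385113269 309 [np.float64(-144.85141890056016), np.float64(-16.065028705910883)]
```

View pics/w2.png

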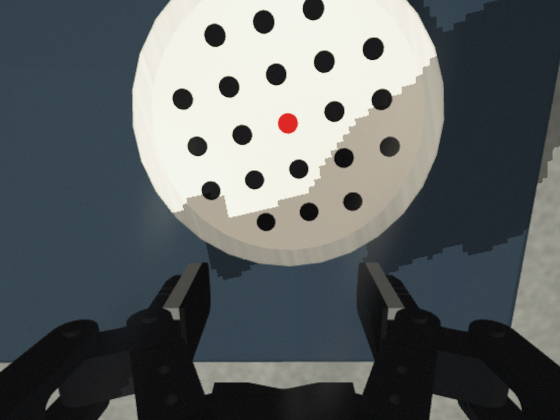

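step_arm --pt "0.08 0.05 -0.1 0 0 0" --pt "0 0 -0.08 0 0 0" --pt "0 0 -0.08 0 0 0" --pt "0 0 -0.07 0 0 0" --pt "0 0 -0.07 0 0 0" --pt "0 0 -0.07 0 0 0"

```text
t: 4.75
eef_pos: [0.5762, -0.081, 0.0377]
tool_rot: [-0.436, -0.557, -0.436, 0.557]
contact_force: [-1.7, -1.8, 1.2]
gripper_width: 0.7
```

```bash
cat >> h.py <<'E'
def disc(f):
    o=st(); p,d=snap('wrist',f); p=p.astype(int)
    m=((p[:,:,0]-p[:,:,1]>60)&(p[:,:,2]<120)&(p[:,:,0]-p[:,:,2]>60)&(abs(p[:,:,1]-p[:,:,2])<35)).astype(np.uint8); m[260:]=0
    n,l,s,c=cv2.connectedComponentsWithStats(m)
    for i in range(1,n):
        if s[i][4]>60: print('red',s[i][4],c[i].round(),np.round(np.array(nest(w('wrist',None,*c[i],.06,o)))*1e3,1))
E
python3 -c "
from h import *
disc('w3')"
```

```text
t 4.75 nest mm [-191.3  -17.3] z 37.7 yaw -0.3 F nest -2.2 1.2 1.2 w 0.70 down [-0. -0. -1.]
red 291 [281. 165.] [-140.3  -17.7]
```

step_arm --pt "0 -0.03 -0.08 0 0 0" --pt "0 -0.06 -0.15 0 0 0" --pt "0 -0.08 -0.2 0 0 0" --pt "0 -0.08 -0.2 0 0 0" --pt "0 -0.08 -0.2 0 0 0" --pt "0 -0.08 -0.2 0 0 0" --pt "0 -0.08 -0.2 0 0 0" --pt "0 -0.08 -0.15 0 0 0"

```text
t: 5.8
eef_pos: [0.5675, -0.021, 0.0377]
tool_rot: [0.436, 0.557, 0.436, -0.557]
contact_force: [0.5, -2.1, 0.3]
gripper_width: 0.698
```

```bash
python3 -c "
from h import *
disc('w4')"
```

```text
t 5.80 nest mm [-135.     5.2] z 37.7 yaw -0.3 F nest -1.9 -0.9 0.3 w 0.70 down [ 0.  0. -1.]
red 291 [283. 165.] [-84.3   4.2]
```

View pics/w4.png

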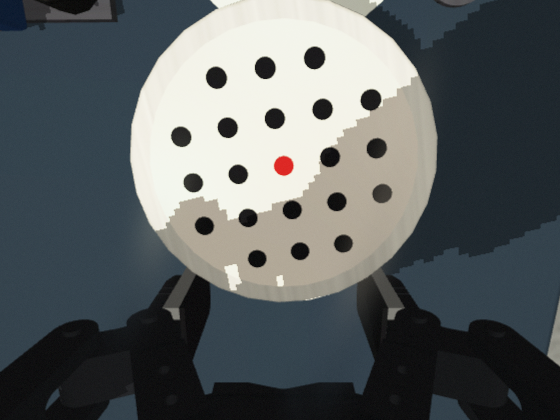

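step_arm --pt "0 -0.02 -0.1 0 0 0" --pt "0 -0.03 -0.2 0 0 0" --pt "0 -0.03 -0.2 0 0 0" --pt "0 -0.02 -0.2 0 0 0" --pt "0 0 -0.2 0 0 0" --pt "0 0 -0.2 0 0 0" --pt "0 0 -0.2 0 0 0" --pt "0 0 -0.1 0 0 0"

```text
t: 6.85
eef_pos: [0.5772, 0.0344, 0.0377]
tool_rot: [0.436, 0.557, 0.436, -0.557]
contact_force: [0.0, -1.3, 0.3]
gripper_width: 0.703
```

```bash
python3 -c "
from h import *
disc('w5')"
```

```text
t 6.85 nest mm [-78.9   8.8] z 37.7 yaw -0.2 F nest -1.3 -0.3 0.3 w 0.70 down [-0.  0. -1.]
red 485 [  4. 177.] [-31.5  97.9]
red 292 [283. 166.] [-28.2   8. ]
```

View pics/w5.png

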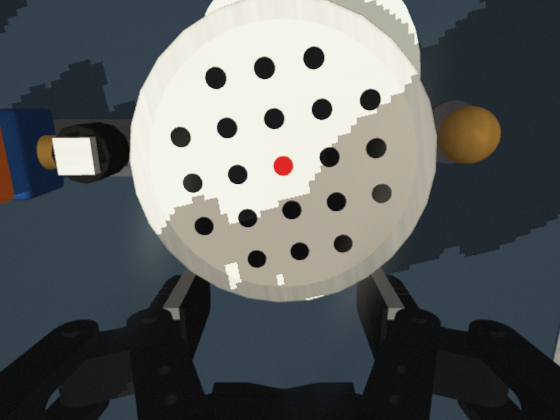

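step_arm --pt "0 0 -0.1 0 0 0" --pt "0 0.01 -0.1 0 0 0" --pt "0 0.01 -0.1 0 0 0" --pt "0 0.01 -0.1 0 0 0" --pt "0 0 -0.06 0 0 0" --pt "0 0 -0.04 0 0 0"

```text
t: 7.65
eef_pos: [0.5831, 0.0529, 0.0377]
tool_rot: [0.436, 0.557, 0.436, -0.557]
contact_force: [-0.9, -0.9, 0.5]
gripper_width: 0.699
```

```bash
python3 -c "
from h import *
disc('w6')"
```

```text
t 7.65 nest mm [-59.6   7.4] z 37.7 yaw -0.3 F nest -1.1 0.7 0.5 w 0.70 down [ 0. -0. -1.]
red 292 [283. 166.] [-8.9  6.6]
red 1037 [  7. 223.] [-27.8  98.9]
```

step_arm --pt "0 0.015 -0.025 0 0 0" --pt "0 0.015 -0.025 0 0 0" --pt "0 0.015 -0.025 0 0 0" --pt "0 0.015 -0.025 0 0 0"

```text
t: 8.2
eef_pos: [0.5862, 0.0561, 0.0377]
tool_rot: [-0.436, -0.557, -0.436, 0.557]
contact_force: [-1.0, -1.2, 0.2]
gripper_width: 0.699
```

```bash
python3 -c "
from h import *
disc('w7')"
```

```text
t 8.20 nest mm [-55.7   5.1] z 37.7 yaw -0.3 F nest -1.4 0.7 0.2 w 0.70 down [-0.  0. -1.]
red 291 [282. 165.] [-4.9  4.4]
red 588 [  5. 234.] [-27.8  98.1]
```

step_arm --pt "0 0.015 -0.02 0 0 0" --pt "0 0.015 -0.02 0 0 0" --pt "0 0 0 0 0 0"

```text
t: 8.62
eef_pos: [0.5879, 0.0574, 0.0377]
tool_rot: [0.436, 0.557, 0.436, -0.557]
contact_force: [-0.2, -0.3, 0.3]
gripper_width: 0.702
```

```bash
python3 -c "
from h import *
disc('w8')"
```

```text
t 8.62 nest mm [-54.    3.8] z 37.7 yaw -0.3 F nest -0.3 0.1 0.3 w 0.70 down [ 0.  0. -1.]
red 292 [282. 165.] [-3.1  3.1]
red 358 [  4. 240.] [-28.2  97.6]
```

step_arm --pt "0 0.015 -0.02 0 0 0" --pt "0 0.015 -0.02 0 0 0"

```text
t: 8.93
eef_pos: [0.589, 0.0582, 0.0376]
tool_rot: [-0.436, -0.556, -0.436, 0.557]
contact_force: [-2.1, -1.8, 1.5]
gripper_width: 0.7
```

```bash
python3 -c "
from h import *
disc('w9')"
```

```text
t 8.93 nest mm [-53.    2.9] z 37.6 yaw -0.3 F nest -2.2 1.6 1.5 w 0.70 down [-0.001 -0.    -1.   ]
red 290 [282. 166.] [-2.4  2.3]
red 237 [  3. 244.] [-28.7  97.3]
```

step_arm --pt "0 0.02 -0.02 0 0 0" --pt "0 0.02 -0.02 0 0 0"

```text
t: 9.22
eef_pos: [0.5898, 0.0582, 0.0374]
tool_rot: [-0.436, -0.556, -0.436, 0.558]
contact_force: [-5.5, -6.1, 3.5]
gripper_width: 0.7
```

```bash
python3 -c "
from h import *
disc('w10')"
```

```text
t 9.22 nest mm [-52.8   2.2] z 37.4 yaw -0.3 F nest -7.2 3.9 3.5 w 0.70 down [-0.003 -0.002 -1.   ]
red 293 [280. 166.] [-2.2  2. ]
red 133 [  2. 248.] [-29.9  97. ]
```

step_arm --pt "0 0.02 0.01 0 0 0" --pt "0 0.02 0 0 0 0"

```text
t: 9.52
eef_pos: [0.5911, 0.0573, 0.0374]
tool_rot: [-0.435, -0.556, -0.436, 0.558]
contact_force: [-5.4, -5.1, 2.8]
gripper_width: 0.701
```

```bash
python3 -c "
from h import *
disc('w11')"
```

```text
t 9.53 nest mm [-53.4   0.6] z 37.4 yaw -0.3 F nest -6.2 4.1 2.8 w 0.70 down [-0.003 -0.002 -1.   ]
red 293 [278. 165.] [-2.2  1.1]
```

View pics/w11.png

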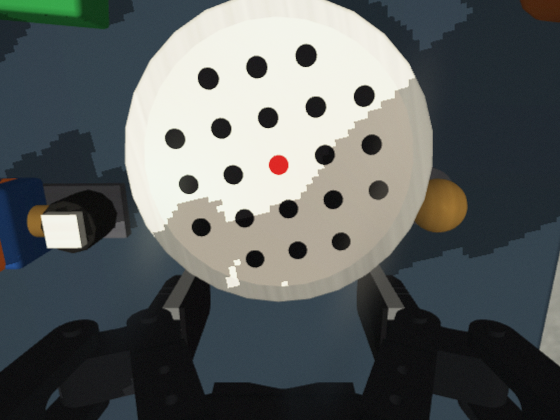

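step_arm --pt "0 0.02 0 0 0 0" --pt "0 0.02 0 0 0 0"

```text
t: 9.82
eef_pos: [0.5924, 0.0566, 0.0374]
tool_rot: [-0.435, -0.555, -0.436, 0.558]
contact_force: [-6.9, -5.9, 2.9]
gripper_width: 0.697
```

```bash
python3 -c "
from h import *
disc('w12')"
```

```text
t 9.82 nest mm [-53.7  -0.8] z 37.4 yaw -0.3 F nest -7.4 5.3 2.9 w 0.70 down [-0.004 -0.002 -1.   ]
red 294 [276. 163.] [-2.1  0.3]
```

step_arm --pt "0 0.02 0 0 0 0" --pt "0 0.02 0 0 0 0"

```text
t: 10.12
eef_pos: [0.5934, 0.056, 0.0373]
tool_rot: [-0.435, -0.555, -0.436, 0.559]
contact_force: [-9.4, -6.3, 5.6]
gripper_width: 0.703
```

```bash
python3 -c "
from h import *
disc('w13')"
```

```text
t 10.12 nest mm [-54.1  -1.9] z 37.3 yaw -0.3 F nest -8.4 7.7 5.6 w 0.70 down [-0.005 -0.002 -1.   ]
red 295 [274. 162.] [-2.2 -0.2]
```

step_arm --pt "0 0.02 0 0 0 0" --pt "0 0 0 0 0 0"

```text
t: 10.42
eef_pos: [0.5936, 0.0559, 0.0372]
tool_rot: [-0.435, -0.555, -0.437, 0.559]
contact_force: [-8.8, -5.8, 5.9]
gripper_width: 0.7
```

```bash
python3 -c "
from h import *
disc('w14')"
```

```text
t 10.43 nest mm [-54.1  -2.1] z 37.2 yaw -0.3 F nest -7.7 7.2 5.9 w 0.70 down [-0.006 -0.002 -1.   ]
red 294 [274. 162.] [-2.2 -0.3]
```

View pics/w14.png

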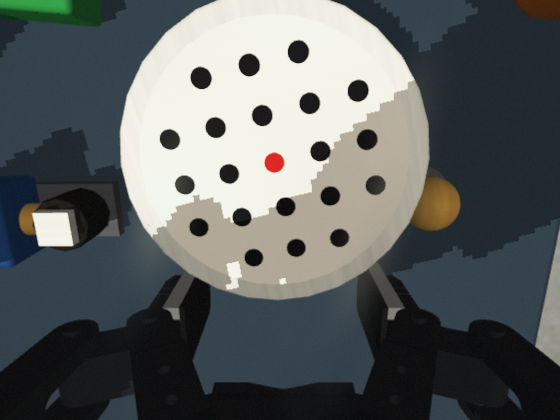

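step_arm --pt "0 -0.04 0.06 0 0 0" --pt "0 -0.02 0.3 0 0 0" --pt "0 0 0.5 0 0 0" --pt "-0.8 0 0.4 0 0 0" --pt "-0.9 0 0 0 0 0" --pt "-0.9 0 0 0 0 0" --pt "0 0 0 0 0 0"

```text
t: 11.35
eef_pos: [0.5845, 0.0081, 0.1447]
tool_rot: [0.437, 0.559, 0.434, -0.555]
contact_force: [1.1, 0.3, -0.1]
gripper_width: 0.706
```

```bash
python3 -c "
from h import *
disc('w15');snap('scene','s2')
a=cv2.imread('pics/s2.png')[165:290,215:395]; cv2.imwrite('pics/scz2.png',cv2.resize(a,None,fx=4.4,fy=4.4,interpolation=cv2.INTER_CUBIC))
"
```

```text
t 11.35 nest mm [-102.7   -4.4] z 144.7 yaw -0.4 F nest 0.6 -1.0 -0.1 w 0.71 down [ 0.007  0.001 -1.   ]
red 100 [272.  48.] [-2.5 -0.1]
red 901 [93. 90.] [-24.6 103.3]
```

View pics/scz2.png

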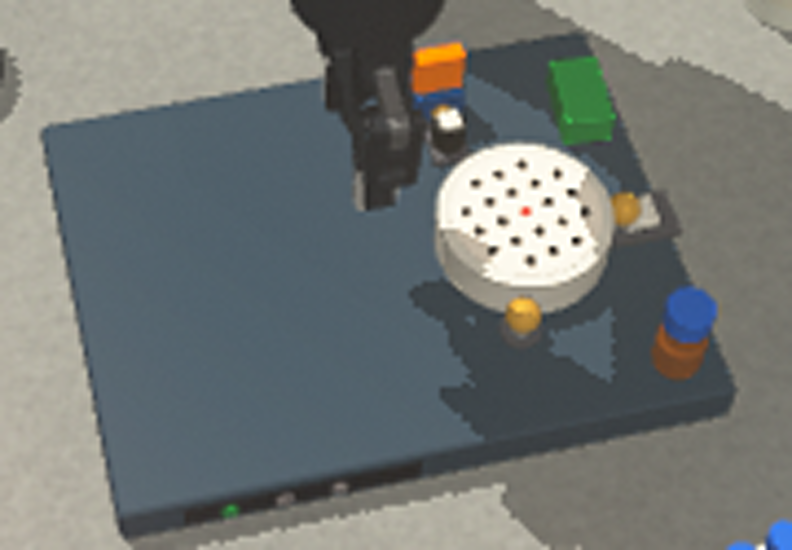

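View pics/w15.png

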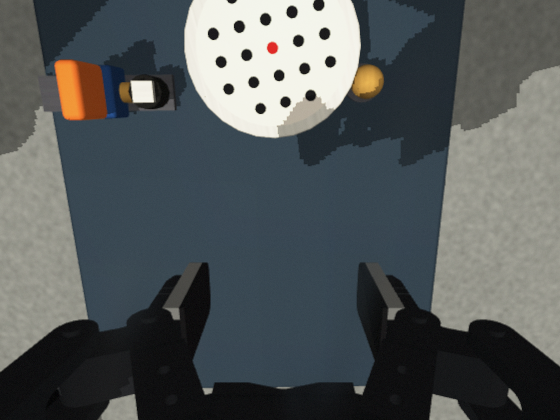

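step_arm --pt "0 -0.93 -0.48 0 0 0" --pt "0 -0.93 -0.48 0 0 0" --pt "0 -0.93 -0.48 0 0 0" --pt "0 -0.93 -0.48 0 0 0" --pt "0.5 0 0 0 0 0" --pt "0.7 0 0 0 0 0" --pt "0.7 0 0 0 0 0" --pt "0 0 0 0 0 0" --fingers 1

```text
t: 12.45
eef_pos: [0.4541, 0.1186, 0.0635]
tool_rot: [-0.435, -0.555, -0.436, 0.559]
contact_force: [-0.4, -0.4, 0.4]
gripper_width: -0.002
```

```bash
python3 -c "
from h import *
disc('w16');snap('scene','s3')
a=cv2.imread('pics/s3.png')[165:290,215:395]; cv2.imwrite('pics/scz3.png',cv2.resize(a,None,fx=4.4,fy=4.4,interpolation=cv2.INTER_CUBIC))
"
```

```text
t 12.45 nest mm [-26.  148.3] z 63.5 yaw -0.3 F nest -0.5 0.2 0.4 w -0.00 down [-0.005 -0.003 -1.   ]
red 103 [375. 252.] [-15.8 109.5]
```

View pics/scz3.png

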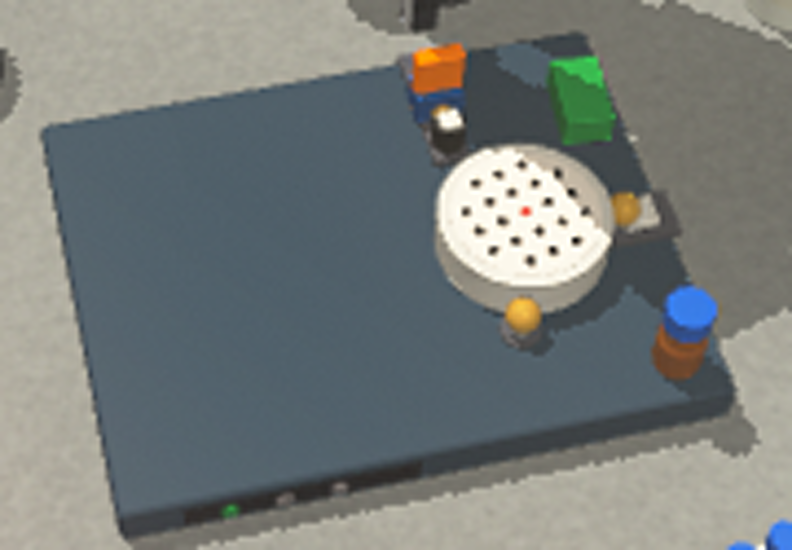

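View pics/w16.png

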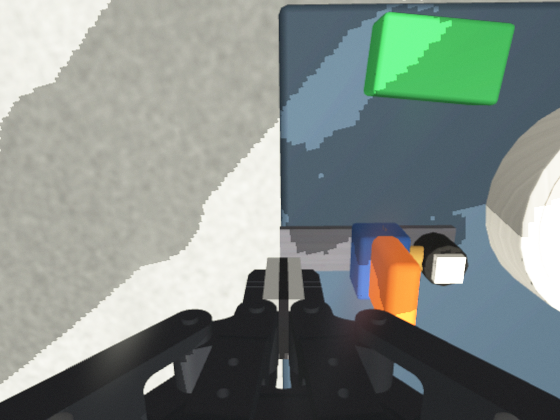

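step_arm --pt "0 0.15 0 0 0 0" --pt "0 0.15 0 0 0 0" --pt "0 0.1 0 0 0 0" --pt "0 0.06 0 0 0 0" --pt "0 0.05 0 0 0 0" --pt "0 0.05 0 0 0 0"

```text
t: 13.3
eef_pos: [0.4775, 0.1146, 0.0656]
tool_rot: [-0.436, -0.556, -0.436, 0.557]
contact_force: [-5.5, 2.5, 4.6]
gripper_width: -0.001
```

step_arm --pt "0 0.05 0 0 0 0" --pt "0 0.05 0 0 0 0"

```text
t: 13.55
eef_pos: [0.4784, 0.1143, 0.0652]
tool_rot: [-0.435, -0.555, -0.438, 0.558]
contact_force: [-9.7, 3.5, 9.3]
gripper_width: -0.003
```

```bash
python3 -c "
from h import *
disc('w17')
"
```

```text
t 13.55 nest mm [-24.5 123.6] z 65.2 yaw -0.2 F nest 1.1 10.2 9.3 w -0.00 down [-0.007  0.001 -1.   ]
```

View pics/w17.png

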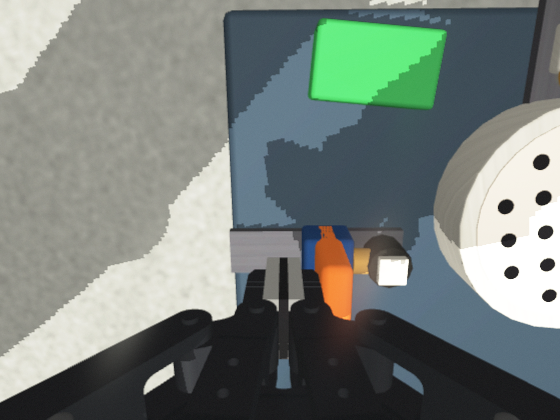

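step_arm --pt "-0.03 0.05 0 0 0 0" --pt "-0.02 0.05 0 0 0 0"

```text
t: 13.85
eef_pos: [0.48, 0.1137, 0.0657]
tool_rot: [-0.434, -0.553, -0.439, 0.559]
contact_force: [-9.4, 4.9, -6.9]
gripper_width: -0.004
```

```bash
python3 -c "
from h import *
st()
"
```

```text
t 13.85 nest mm [-24.7 121.9] z 65.7 yaw -0.1 F nest 2.6 10.3 -6.9 w -0.00 down [-0.011 -0.    -1.   ]
```

step_arm --pt "0.01 0.06 0 0 0 0" --pt "0 0.06 0 0 0 0" --pt "0 0.06 0 0 0 0" --pt "0 0.06 0 0 0 0"

```text
t: 14.35
eef_pos: [0.4898, 0.1114, 0.0656]
tool_rot: [-0.434, -0.553, -0.439, 0.559]
contact_force: [-9.6, 4.5, -1.8]
gripper_width: 0.001
```

```bash
python3 -c "
from h import *
st();snap('wrist','w18')
"
```

```text
t 14.35 nest mm [-24.6 111.8] z 65.6 yaw -0.2 F nest 2.1 10.4 -1.8 w 0.00 down [-0.01  0.   -1.  ]
```

View pics/w18.png

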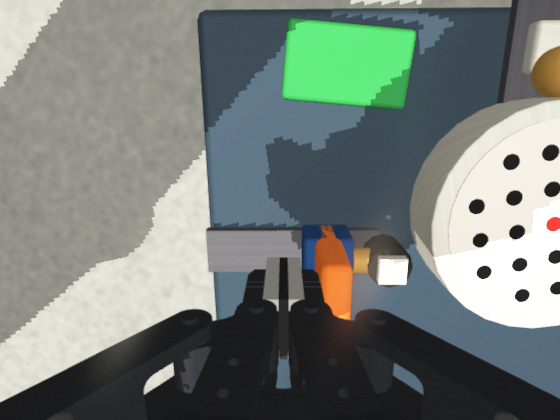

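step_arm --pt "0 0.05 0 0 0 0" --pt "0 0.04 0 0 0 0"

```text
t: 14.65
eef_pos: [0.4934, 0.1105, 0.0656]
tool_rot: [-0.434, -0.553, -0.439, 0.559]
contact_force: [-10.4, 3.9, -1.6]
gripper_width: -0.001
```

```bash
python3 -c "
from h import *
st()
"
```

```text
t 14.65 nest mm [-24.6 108.2] z 65.6 yaw -0.2 F nest 1.4 11.0 -1.6 w -0.00 down [-0.01  0.   -1.  ]
```

step_arm --pt "0 0.02 0 0 0 0" --pt "0 0.02 0 0 0 0"

```text
t: 14.9
eef_pos: [0.495, 0.1101, 0.0656]
tool_rot: [-0.434, -0.554, -0.439, 0.559]
contact_force: [-9.8, 4.3, -1.4]
gripper_width: 0.001
```

step_arm --pt "0 0.02 0 0 0 0" --pt "0 0.02 0 0 0 0"

```text
t: 15.15
eef_pos: [0.4965, 0.1098, 0.0656]
tool_rot: [-0.434, -0.554, -0.439, 0.559]
contact_force: [-9.7, 3.5, -0.7]
gripper_width: 0.0
```

```bash
python3 -c "
from h import *
disc('w19')
"
```

```text
t 15.15 nest mm [-24.6 104.9] z 65.6 yaw -0.2 F nest 1.2 10.2 -0.7 w 0.00 down [-0.01  0.   -1.  ]
red 170 [537. 224.] [-2.4  0.2]
```

View pics/w19.png

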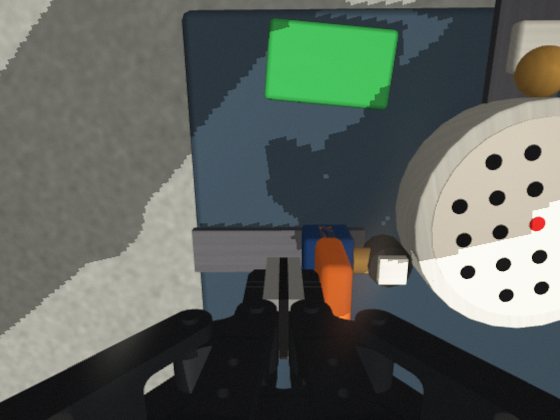

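Not yet touching; force steady at about 10.3 N. Continuing in small steps.

step_arm --pt "0 0.025 0 0 0 0" --pt "0 0.02 0 0 0 0"

```text
t: 15.45
eef_pos: [0.4981, 0.1094, 0.0656]
tool_rot: [-0.434, -0.553, -0.439, 0.559]
contact_force: [-10.7, 3.6, 0.5]
gripper_width: -0.002
```

step_arm --pt "0 0.02 0 0 0 0" --pt "0 0.02 0 0 0 0"

```text
t: 15.7
eef_pos: [0.4991, 0.1091, 0.0656]
tool_rot: [-0.434, -0.553, -0.439, 0.559]
contact_force: [-11.9, 4.5, 1.2]
gripper_width: 0.001
```

```bash
python3 -c "
from h import *
disc('w20')
"
```

```text
t 15.70 nest mm [-24.6 102.2] z 65.6 yaw -0.2 F nest 1.6 12.6 1.2 w 0.00 down [-0.011  0.001 -1.   ]
red 173 [530. 224.] [-2.4  0.3]
```

step_arm --pt "0 0.015 0 0 0 0" --pt "0 0.015 0 0 0 0"

```text
t: 16.0
eef_pos: [0.4999, 0.1089, 0.0655]
tool_rot: [-0.434, -0.553, -0.439, 0.559]
contact_force: [-12.6, 4.9, 4.0]
gripper_width: -0.0
```

```bash
python3 -c "
from h import *
disc('w21')
"
```

```text
t 16.00 nest mm [-24.6 101.4] z 65.5 yaw -0.1 F nest 1.8 13.4 4.0 w -0.00 down [-0.012  0.001 -1.   ]
red 179 [529. 224.] [-2.4  0.2]
```

step_arm --pt "-0.01 0.02 0 0 0 0" --pt "0 0.015 0 0 0 0"

```text
t: 16.3
eef_pos: [0.5006, 0.1088, 0.0656]
tool_rot: [-0.434, -0.553, -0.44, 0.56]
contact_force: [-13.4, 6.3, 0.9]
gripper_width: 0.005
```

```bash
python3 -c "
from h import *
disc('w22')
"
```

```text
t 16.30 nest mm [-24.6 100.8] z 65.6 yaw -0.1 F nest 2.9 14.5 0.9 w 0.00 down [-0.014  0.001 -1.   ]
red 178 [527. 224.] [-2.4  0.2]
```

step_arm --pt "0 0.02 0 0 0 0" --pt "0 0 0 0 0 0"

```text
t: 16.6
eef_pos: [0.5012, 0.1086, 0.0656]
tool_rot: [-0.433, -0.552, -0.44, 0.56]
contact_force: [-14.1, 4.8, 1.9]
gripper_width: 0.001
```

```bash
python3 -c "
from h import *
disc('w23')
"
```

```text
t 16.60 nest mm [-24.6 100.2] z 65.6 yaw -0.1 F nest 1.3 14.8 1.9 w 0.00 down [-0.014  0.001 -1.   ]
red 179 [526. 224.] [-2.4  0.1]
```

step_arm --pt "0 -0.1 0 0 0 0" --pt "0 -0.3 0 0 0 0" --pt "0 -0.5 0 0 0 0" --pt "-0.8 -0.2 0 0 0 0" --pt "-0.9 0 0 0 0 0" --pt "-0.9 0 0 0 0 0" --pt "-0.3 0 0.3 0 0 0" --pt "0 0 0 0 0 0"

```text
t: 17.65
eef_pos: [0.4626, 0.105, 0.184]
tool_rot: [0.435, 0.558, 0.436, -0.557]
contact_force: [-0.0, 0.2, -0.6]
gripper_width: -0.002
```

```bash
python3 -c "
from h import *
disc('w24');snap('scene','s4')
a=cv2.imread('pics/s4.png'); b=a[165:290,215:395]; cv2.imwrite('pics/scz4.png',cv2.resize(b,None,fx=4.4,fy=4.4,interpolation=cv2.INTER_CUBIC))
z=cv2.imread('pics/scene0.png').astype(int)
S=lambda U,V:((U+.5)/4.4-.5+215,(V+.5)/4.4-.5+165)
h=a.astype(int);m=(h[:,:,2]-h[:,:,0]>120);m[:165]=m[195:]=0;m[:,:295]=m[:,335:]=0
v,u=np.nonzero(m);print('orange',u.mean(),v.mean())
"
```

```text
t 17.65 nest mm [-37.2 136.8] z 184.0 yaw -0.4 F nest 0.2 0.1 -0.6 w -0.00 down [ 0.001  0.001 -1.   ]
orange 316.60550458715596 187.03669724770643
```

View pics/scz4.png

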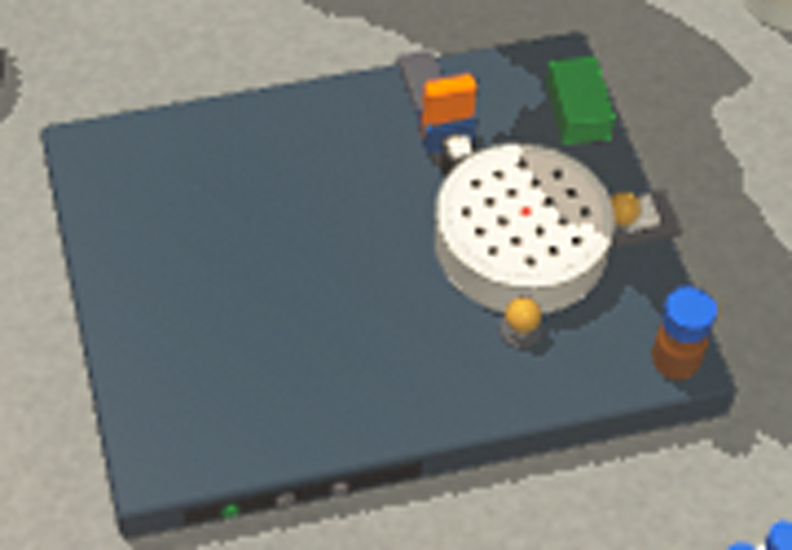

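View pics/w24.png

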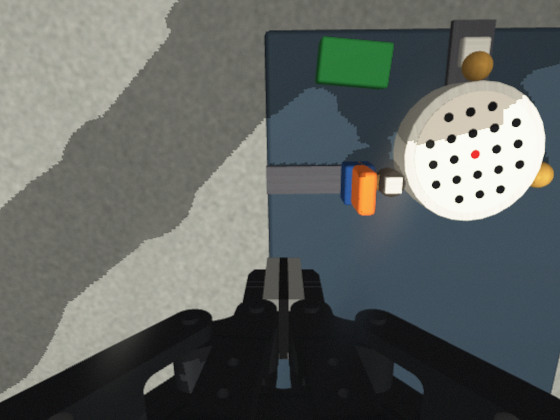

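View pics/s4.png

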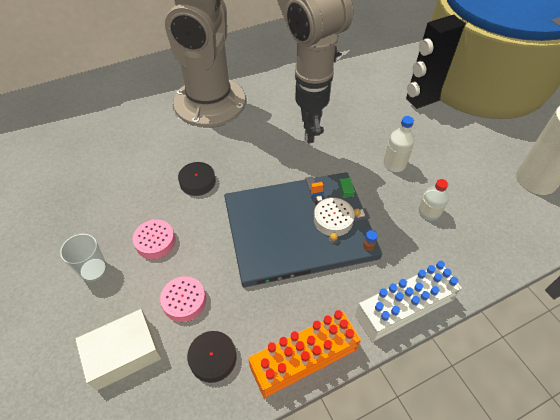

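```bash
python3 -c "
from h import *
st(); print(bot.hand_in())"
```

```text
t 17.75 nest mm [-36.7 137.6] z 182.8 yaw -0.3 F nest 0.1 0.3 0.5 w -0.00 down [-0.001 -0.    -1.   ]
the job is handed in; nothing more can be done
None
```

The disc is in the nest and clamped, and I handed the job in at t = 17.75 s; no verdict was reported.

- **Pushing the disc:** I slid it flat along the box between two part-open fingers. I fed it in about 8 mm to the +y side of centre, then nudged it onto the front stop and the side stop. The highest push I read was about 13 N.
- **Clamping:** I pushed the orange paddle with shut fingers. Sliding took a steady 10.3 N. The force began to rise when the roller met the disc, and I stopped at 14.8 N, about 3.5 mm later. That puts the roller at about 5 N on the disc, both from the extra force and from the spring rate. I then backed off and lifted clear.

**Last checks:**
- With the clamp pressed up, the disc centre measured at nest (-2.4, +0.1) mm. It had not moved while the clamp came up.
- After I let go, the pictures show the disc flat and touching both balls and the roller.
- The force on the arm was near zero, and the bystanders look unmoved in the final scene picture.

**Not confirmed:**
- **Bearing forces on the stops:** I could not measure these directly. By my estimate the front stop carries about 3 N, or about 0.7 N if friction works fully against it.
- **Disc position:** it sits about 1 mm to the -y side of where the stop geometry puts it, which is within the 2 mm calibration error.
- **Paddle push:** the vertical force swung between +9 and -7 N at first. I took this as friction on the paddle and raised the tool slightly.

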